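Seat the keyed sample wheel on the sample changer's spindle

TASK

Put the sample wheel back on the sample changer: set its hub over the spindle and, pressing only lightly, turn it until its keyway drops over the spindle's key, so that it sits fully home on the seat; then let go. Do not force it down on the key, and leave the other things on the bench where they are.

Things in the scene. Friction and masses are not known exactly. Their poses are not given: they have to be found in the camera images.
- wheel: Sample wheel, 0.22 to 0.37 kg, flat on the bench: grey disc 160 mm across, 4 to 10 mm above its underside, with eight low vial collars (29 mm across, centred 62 mm from the axis, tops 14 mm above the underside) and a round upright aluminium hub in the middle. Origin: on the axis at the hub's underside, z up the axis, +x from the axis to the keyway.
- hub_top (a point): Middle of the hub's top, 56 mm above the wheel's underside. The hub is 50 mm across, gripped from above by its outside. A 17.5 mm bore runs right through it, with one keyway along its full length on the wheel's own +x side: 7.5 mm wide, reaching 19.5 mm from the axis.
- drive: Sample changer drive, fixed: white housing 180 x 190 mm, its top 60 mm above the bench, with a blue keypad 34 mm tall on its front (own -x side, to 130 mm from the middle) and in the middle of its top a round aluminium seat, 72 mm across, 6 mm high. Origin: under the spindle's axis, at bench height.
- seat (a point): On the spindle's axis at the seat's top, 66 mm above the bench: the wheel's origin lies here when home; drive's axes. At the spindle's foot stands one steel key: 6 mm wide, reaching 18 mm from the axis, 12 mm high, pointing anywhere from 11 to 161 degrees counter-clockwise (from above) of the drive's own -x; not measured. Off it, the wheel rests on the key, 12 mm above the seat.
- spindle_top (a point): Middle of the top of the upright steel spindle, 46 mm above the seat. The spindle is 16 mm thick, its top 8 mm tapered to 9 mm. A motor brake holds it: it turns only under more than about 0.6 N m.
- vial: Bystander, to be left where it is: small amber glass bottle, 32 mm across, 70 mm tall. Origin: centre of its underside.
- spatula: Bystander, to be left where it is: steel spatula lying flat, 160 mm long. Origin: near its middle, underside.
- jar: Bystander, to be left where it is: glass jar with a brass lid, 64 mm across, 75 mm tall. Origin: centre of its underside.
- amber: Bystander, to be left where it is: amber glass bottle, 60 mm across, 130 mm tall. Origin: centre of its underside.
- beaker: Bystander, to be left where it is: glass beaker, 72 mm across, 85 mm tall. Origin: centre of its underside.

How it is judged (in metres and radians):
On the way:
1. the wheel stands upright with its hub on the spindle (horizontal distance between wheel and seat below 0.006 m and z of wheel in the frame of seat between 0.004 and 0.036 m and angle between wheel's own z axis and vertical below 0.1 rad), for 0.1 s.
At the end, for the whole second after the job is handed in: The wheel is home on the seat with the key in its keyway: its origin within 3 mm of the seat's height and 4 mm of the spindle's axis, upright within 3 degrees, at rest and let go (horizontal distance between wheel and seat below 0.004 m and z of wheel in the frame of seat between -0.003 and 0.003 m and angle between wheel's own z axis and vertical below 0.05 rad and linear speed of wheel below 0.01 m/s and angular speed of wheel below 0.1 rad/s); the robot touches nothing.
It fails at once if the wheel is forced against the drive, its spindle or its key with more than 40 N (contact force between wheel and drive above 40 N).
It fails at once if another thing on the bench is moved by more than 20 mm (distance of any of vial, spatula, jar, amber, beaker from where it was at the start of the episode above 0.02 m).
It also fails if it takes over 72 s, if anything falls off the work surface, if the arm or the gripper's body presses on something with over 40 N, if the wrist force passes 120 N, or if a joint passes its speed limit or range.

ROBOT

A 6-joint arm with a two-finger parallel gripper is mounted at the origin on the work surface. World frame = base frame: x ahead of the robot, y to its left, z up, the work surface at z = 0. Lengths are in mm, angles in rad, forces in N, time in s.
With the tool pointing down it reaches from about 375 to 975 mm from the base axis. Payload 3.8 kg.
Tool frame: the origin (TCP) lies at the very end of the fingers, on their centre line; the grasp point (between the pads) lies behind it (env.grip_depth is the z of the grasp point in the tool frame, in mm); z points along the fingers, y is the line along which they close (so a half turn about z gives the same grasp; the last joint's range is limited). The gripper opens to 85 mm and grips with 20 to 120 N. Pads are 22 mm wide; open, the fingers measure 114 mm over their backs; the gripper's body (76 mm by 85 mm) begins 54 mm behind the grasp point. The pads swing forward as they close: fully open they stand 13 mm farther back than shut.
Start: joints at [1.266, 0.264, 1.604, -0, 1.274, -0.037], TCP at [178.61, 650.935, 231.28] pointing down, gripper open.
Joint ranges: [-2.63, 2.63], [-0.94, 2.18], [0.31, 2.57], [-1.31, 4.45], [0, 2.66], [-2.55, 2.55]. Speed limits (rad/s): [2.57, 2.57, 3.14, 3.14, 3.14, 3.14].

INTERFACE

Orientations are given as a unit quaternion [x, y, z, w].
In Python, from cell import env, viewer, models gives the robot as it stands.
- The arm moves only by the tool apply_moves, never from a script. Its argument "deltas" is a list that holds one entry, the list of rows, each a list of 5 numbers: the opening, from 0 (shut) to 1 (fully open), then the shift along the tool's x, y, z in cm, then the turn about the tool's z in rad. A call has exactly 8 rows; each row is the pose to reach, as a shift and turn from the pose commanded when the call began, along the tool's axes at that moment; what a row does not reach only later rows make up. A row lasts 1/12 s, in which the tool goes at most 41.7 mm and 7.16 degrees, less where a joint would pass 70% of its speed; a pose out of reach is approached as far as the arm can. A call with a gripper value outside its range is refused whole. The fingers move at their own pace and stop on an object; "squeeze" is the grip in N (left out, the last holds). Time passes only in rows, so rows that repeat a pose let the fingers close, or fill a call up. It gives the time, the measured TCP pose, the force, the opening and the grip force at its end, in the units of the state.
- env.get_state(): the state, without advancing time (a new reading comes with each control period).
- viewer.read_camera(name): name is "scene" or "top"; returns a dict with "pixels" (384x512x3 uint8, red, green, blue), "mtx" (3x3 intrinsics, pixels), "k1" (the pictures are not rectified: a ray, as slopes to the right and down, at radius r is drawn at 1 + k1 r^2 times it, then the intrinsics apply), "extrinsics" (4x4, takes a point from camera to world coordinates). Camera axes: x right, y up, looking along -z (the intrinsics and any distortion apply to the point x, -y, -z); pixel columns grow to the right and rows downward; lengths in mm; the calibration is good to about 2 mm. A picture is of the moment at which its call begins. There is no depth.
- env.sign_off(): hands the job in; it is judged then, once.
Trained networks look in the newest picture that a camera, given by its name, has taken for a name from the list of things; names that differ only in an ending like _2 or _b are one class to them, and where a whole thing is asked for, a point or a joint stands for the part that bears it (a point fixed in the world has none). Each returns a list of dicts, best first, with "score" (0 to 1); they miss things now and then, are a little off and sometimes report something else, mostly with a low value. They report only what shows in the picture. A call takes as long as a camera call.
- models.search_frame(label, camera): "position" ([column, row] in pixels, amid what is visible of it).
- models.cut_out(label, camera): "region" (384x512 bool, what is visible of it) and "position" ([column, row] in pixels, amid what is visible of it).
The state is a dict: "clock": time; "joint_pos": joint angles; "joint_velocities": joint speeds; "effort": joint torques, N m; "position": TCP position; "eef_rot": TCP orientation; "wrist_force": force on the tool from outside, world axes, zero at the start; "wrist_torque": the same for the moment, N m; "width": finger opening in mm; "finger_force": force on a finger pad.
Only numpy, scipy, OpenCV 4.12 (cv2) and the standard library are available. Lean on these libraries where they do the work, as an engineer would, in place of code of your own. Each camera call takes 0.05 s, during which the arm holds its last target. There are 200 camera calls.

## Working session

There is one attempt and no reset: what is moved stays moved. The work goes in short steps, Python scripts to look and compute and a tool call to move; the robot and the scene stay as the last step left them, time stands still between calls to the robot, and variables do not carry over. Pictures are saved under pics/ and viewed, at most 10 in all, crops included, and the job is handed in when it is done.

Besides the shell and the picture viewer there is one more tool, called after "Emit:" as name([rows], argument=value, ...), one row to a line, values as JSON. apply_moves: Moves the arm, as the interface text tells. Its arguments: {"type":"object","properties":{"deltas":{"type":"array"},"squeeze":{"type":"number"}},"required":["deltas"]}

```bash
mkdir -p pics; cat > h.py <<'E'
import numpy as np, cv2
from cell import env, viewer, models
def ray(c,uv):
    K=np.array(c["mtx"]);T=np.array(c["extrinsics"])
    p=cv2.undistortPoints(np.array([[uv]],float),K,np.array([c["k1"],0,0,0,0.]))[0,0]
    d=T[:3,:3]@np.array([p[0],-p[1],-1.]);return T[:3,3],d/np.linalg.norm(d)
def atz(c,uv,z):
    o,d=ray(c,uv);return o+d*(z-o[2])/d[2]
def tri(rays):
    A=sum(np.eye(3)-np.outer(d,d) for o,d in rays);b=sum((np.eye(3)-np.outer(d,d))@o for o,d in rays)
    return np.linalg.solve(A,b)
def proj(c,P):
    T=np.array(c["extrinsics"]);q=T[:3,:3].T@(np.atleast_2d(P)-T[:3,3]).T
    s=np.stack([q[0]/-q[2],-q[1]/-q[2]]);s=s*(1+c["k1"]*(s**2).sum(0));K=np.array(c["mtx"])
    return np.stack([K[0,0]*s[0]+K[0,2],K[1,1]*s[1]+K[1,2]],1)
def save(c,n,crop=None,f=1):
    im=c["pixels"][...,::-1]
    if crop:im=im[crop[1]:crop[3],crop[0]:crop[2]]
    cv2.imwrite("pics/"+n,cv2.resize(im,None,fx=f,fy=f,interpolation=cv2.INTER_CUBIC))
E
python3 - <<'E'
from h import *
cs={n:viewer.read_camera(n) for n in("scene","top")}
a=np.hstack([cs["scene"]["pixels"],cs["top"]["pixels"]])[...,::-1]
cv2.imwrite("pics/a.png",cv2.resize(a,(800,300),interpolation=cv2.INTER_AREA))
for n in cs:
    save(cs[n],n+"0.png",None,1.5)
    print(n,np.array(cs[n]["extrinsics"]).round(2)[:3].tolist(),cs[n]["mtx"],cs[n]["k1"])
    for l in("hub_top","spindle_top","seat","wheel","drive","vial","spatula","jar","amber","beaker"):
        print(n,l,[(np.round(r["position"]).tolist(),round(r["score"],2)) for r in models.search_frame(l,n)[:2]])
print(env.grip_depth,env.get_state())
E
```

```text
scene [[0.63, -0.53, 0.56, 1042.58], [0.77, 0.45, -0.44, -361.76], [-0.02, 0.71, 0.7, 647.32]] [[360.08558562   0.         256.91142128]
 [  0.         360.08558562 193.56136396]
 [  0.           0.           1.        ]] -0.030202508191406702
scene hub_top [([330.0, 165.0], 0.66)]
scene spindle_top [([164.0, 231.0], 0.87)]
scene seat [([168.0, 231.0], 0.61)]
scene wheel []
scene drive [([166.0, 228.0], 0.57)]
scene vial []
scene spatula [([278.0, 235.0], 0.62)]
scene jar [([294.0, 277.0], 0.89)]
scene amber [([210.0, 161.0], 0.86), ([168.0, 229.0], 0.57)]
scene beaker [([335.0, 240.0], 0.93), ([231.0, 189.0], 0.17)]
top [[-0.09, 0.97, -0.23, 408.56], [-1.0, -0.08, 0.02, 17.74], [0.0, 0.23, 0.97, 941.03]] [[386.41335997   0.         261.1704877 ]
 [  0.         386.41335997 193.61310976]
 [  0.           0.           1.        ]] 0.025949749733610805
top hub_top [([147.0, 228.0], 0.95)]
top spindle_top [([352.0, 237.0], 0.81)]
top seat [([348.0, 243.0], 0.58)]
top wheel [([152.0, 225.0], 0.66), ([348.0, 242.0], 0.5)]
top drive [([350.0, 236.0], 0.82)]
top vial [([266.0, 243.0], 0.49)
[... 174 characters left out ...]
.1, 'joint_pos': array([ 1.26611005e+00,  2.63917544e-01,  1.60403061e+00,  2.73419710e-05,
        1.27372323e+00, -3.69429121e-02]), 'joint_velocities': array([-0.00178923, -0.00020955,  0.00205729, -0.00020532,  0.00104395,
        0.0005678 ]), 'effort': array([ 5.99355790e-04, -5.15063953e+01, -3.67740870e+01, -6.29707392e-05,
        5.90469663e-04, -2.44940601e-07]), 'position': array([178.58745314, 650.91653809, 231.25132802]), 'eef_rot': array([ 1.33476143e-01,  9.91052026e-01, -3.65681439e-05, -1.95728956e-05]), 'wrist_force': array([0.35444881, 0.43514055, 0.11112127]), 'wrist_torque': array([-0.00205668,  0.00400804, -0.00164676]), 'finger_force': 0.0, 'width': 85.35926364832515}
```

View pics/top0.png

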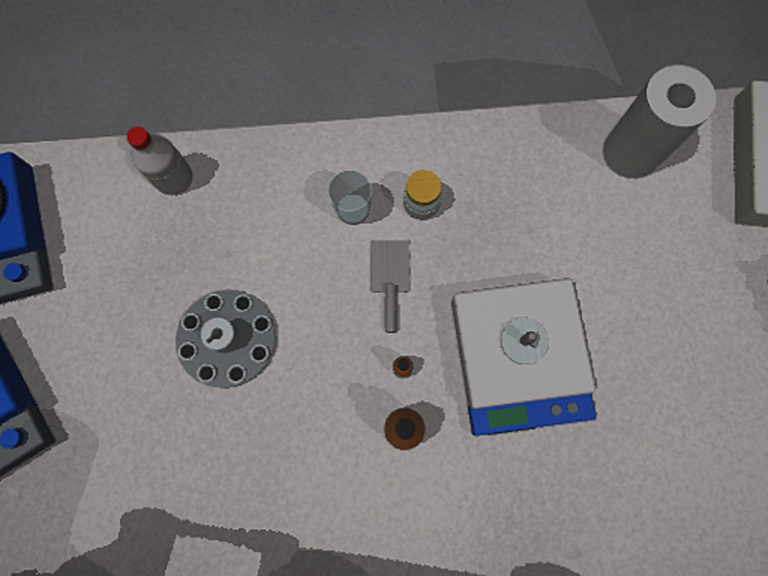

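View pics/scene0.png

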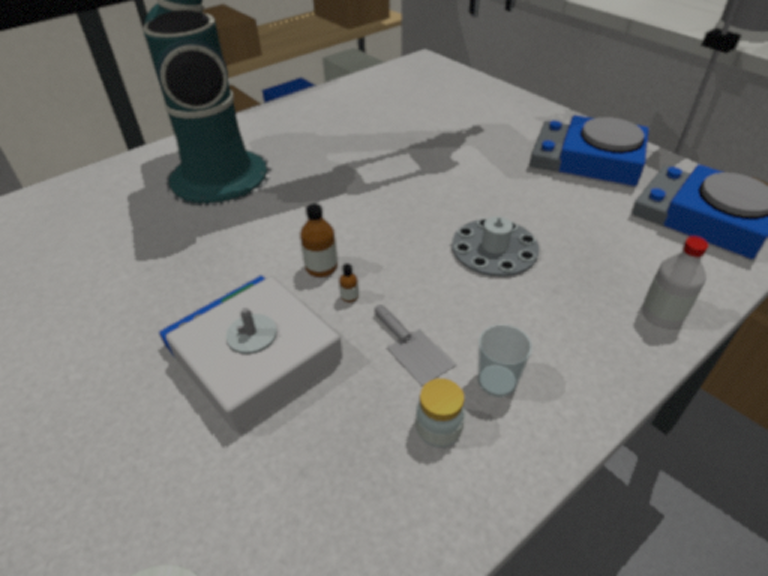

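The top view shows the wheel at about (150,226) px with its keyway pointing lower-left, and the drive at about (350,227) with the keypad on the robot side. The bystanders stand between them. I'll crop in closer on the hub and spindle.

```bash
python3 - <<'E'
from h import *
t=viewer.read_camera("top");s=viewer.read_camera("scene")
def cr(c,x,y,w,h,f): return cv2.resize(c["pixels"][y:y+h,x:x+w,::-1],(w*f,h*f),interpolation=cv2.INTER_CUBIC)
r1=np.hstack([cr(t,125,202,40,30,10),cr(t,325,207,50,37,8)[:300-4]]) if 0 else None
a=cr(t,125,205,40,30,10);b=cr(t,330,210,40,30,10);c=cr(s,145,200,40,30,10);d=cr(s,310,140,40,30,10)
cv2.imwrite("pics/crop1.png",np.vstack([np.hstack([a,b]),np.hstack([c,d])]))
for l,n,z,c in(("hub_top","top",56,t),("spindle_top","top",112,t),("hub_top","scene",56,s),("spindle_top","scene",112,s)):
    p=models.search_frame(l,n)[0]["position"];print(l,n,p,atz(c,p,z).round(1))
for nm,z in(("amber",65),("vial",35),("jar",37),("beaker",42),("spatula",0)):
    p=models.search_frame(nm,"top");print(nm,[atz(t,q["position"],z).round(0) for q in p[:1]])
# drive housing top corners (pixel from 1.5x view)
for q in((455,296),(575,280),(595,390),(473,408)): print(atz(t,(q[0]/1.5,q[1]/1.5),60).round(1))
E
```

```text
hub_top top [147.8, 225.6] [561.1 266.4  56. ]
spindle_top top [350.5, 234.2] [ 495.6 -182.4  112. ]
hub_top scene [329.5, 164.6] [607.4 222.2  56. ]
spindle_top scene [164.1, 229.8] [ 574.9 -222.7  112. ]
amber [array([407.,   1.,  65.])]
vial [array([780., -60.,  35.])]
jar [array([777., -65.,  37.])]
beaker [array([781.,  55.,  42.])]
spatula [array([661.,   1.,   0.])]
[595.9 -97.3  60. ]
[ 605.4 -286.8   60. ]
[ 434.9 -289.7   60. ]
[ 423.9 -105.1   60. ]
```

View pics/crop1.png

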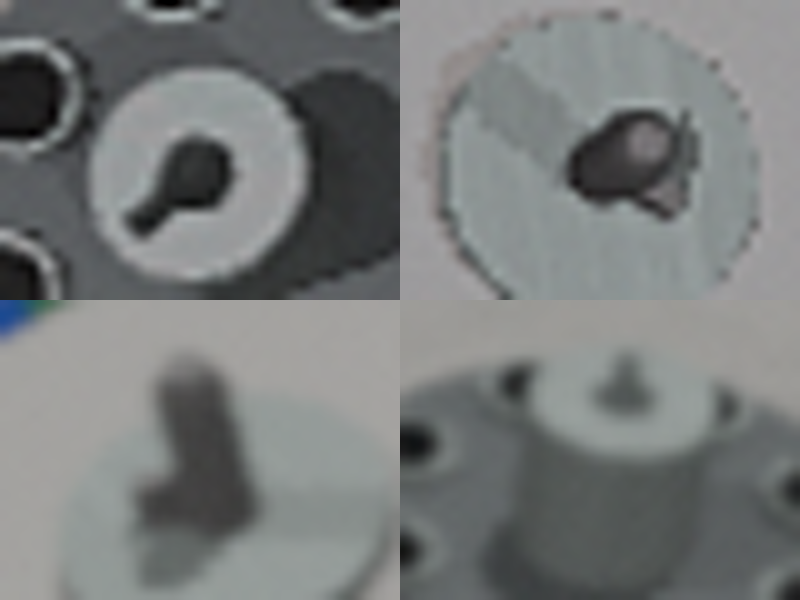

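```bash
cat > ov.py <<'E'
from h import *
t=viewer.read_camera("top");s=viewer.read_camera("scene")
H=tri([ray(t,(144.55,221.75)),ray(s,(332,149.6))]);S=tri([ray(t,(354.3,223.5)),ray(s,(163.5,206))])
print("H",H.round(1),"S",S.round(1),atz(t,(144.55,221.75),56).round(1),atz(s,(332,149.6),56).round(1),atz(t,(354.3,223.5),112).round(1),atz(s,(163.5,206),112).round(1))
E
python3 - <<'E'
from ov import *
k=atz(t,(125+13.5-.5,205+22.5-.5),56);c=atz(t,(144.55,221.75),56);print("keyway ang",np.degrees(np.arctan2(*(k-c)[1::-1])),np.linalg.norm(k-c))
# refine hub and seat with ellipse fit in top image
from scipy.optimize import least_squares
def edges(cam,p0,R,z,lo,hi):
    g=cv2.GaussianBlur(cv2.cvtColor(cam["pixels"],cv2.COLOR_RGB2GRAY),(0,0),.7).astype(np.float32)
    P=[]
    for a in np.linspace(0,2*np.pi,120,endpoint=False):
        rr=np.arange(lo,hi,.4);L=np.array([[p0[0]+r*np.cos(a),p0[1]+r*np.sin(a),z] for r in rr]);uv=proj(cam,L).astype(np.float32)
        v=cv2.remap(g,uv[:,0][None],uv[:,1][None],cv2.INTER_LINEAR)[0];d=np.abs(np.gradient(v))
        i=d.argmax()
        if d[i]>2:P.append(L[i,:2])
    P=np.array(P);f=least_squares(lambda q:np.hypot(*(P-q[:2]).T)-q[2],[*p0[:2],R],loss="soft_l1",f_scale=1)
    return f.x.round(1),len(P),np.median(abs(f.fun)).round(2)
for nm,cam,z0,(p,R,z,lo,hi) in [("hub t",t,0,(c,25,56,19,31)),("hub s",s,0,(atz(s,(332,149.6),56),25,56,20,30)),
   ("seat t",t,0,(S,36,66,30,42)),("seat s",s,0,(S,36,66,30,42)),("disc t",t,0,(c,80,10,72,90))]:
    print(nm,edges(cam,p,R,z,lo,hi))
E
```

```text
H [570.3 273.1  57.1] S [ 518.  -192.9  113.2] [570.7 273.7  56. ] [569.3 273.8  56. ] [ 517.9 -193.7  112. ] [ 517.1 -192.1  112. ]
keyway ang 125.81124662157596 18.651794983916133
hub t (array([570.6, 274.3,  24.7]), 120, np.float64(0.41))
hub s (array([568.9, 273. ,  24.1]), 78, np.float64(0.62))
seat t (array([ 517.8, -193.1,   37.3]), 61, np.float64(0.85))
seat s (array([ 517.6, -193.4,   40.6]), 56, np.float64(0.71))
disc t (array([570.5, 271.7,  80.5]), 120, np.float64(1.45))
```

```bash
python3 - <<'E'
from ov import *
from ov import *
S=np.array([517.7,-193,0])
def tile(cam,x,y,ang,sh):
    w,h,f=40,30,8
    im=cv2.resize(cam["pixels"][y:y+h,x:x+w,::-1],(w*f,h*f),interpolation=cv2.INTER_CUBIC)
    def q(P):return (((proj(cam,P)+sh-[x,y]+.5)*f-.5)).round().astype(int)[:,None]
    a=np.radians(ang);u=np.array([np.cos(a),np.sin(a),0]);v=np.array([-u[1],u[0],0])
    for z,col in((66,(0,0,255)),(78,(0,255,255))):
        cv2.polylines(im,[q(np.array([S+[0,0,z]+u*r+v*k for r,k in((6,3),(18,3),(18,-3),(6,-3))]))],True,col,1)
    cv2.polylines(im,[q(np.array([S+[36*np.cos(b),36*np.sin(b),66] for b in np.linspace(0,6.28,60)]))],True,(0,255,0),1)
    cv2.putText(im,str(ang),(5,15),0,.5,(255,0,0),1);return im
A=(240,270)
im=np.vstack([np.hstack([tile(t,330,210,a,0),tile(s,145,200,a,0)]) for a in A])
cv2.imwrite("pics/key.png",im)
E
```

```text
H [570.3 273.1  57.1] S [ 518.  -192.9  113.2] [570.7 273.7  56. ] [569.3 273.8  56. ] [ 517.9 -193.7  112. ] [ 517.1 -192.1  112. ]
```

View pics/key.png

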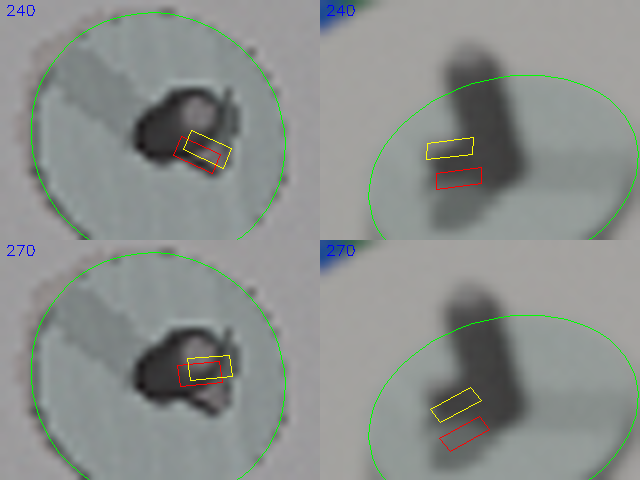

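The key fits at about 238° in world axes: the lit patch lies lower-right of the spindle's foot in the top view and to its left in the scene view. The keyway is at 126°, so the wheel has to turn about +112°. I'll approach the hub with joint 6 wound to about +80°.

```bash
cat > go.py <<'E'
import sys,numpy as np
from cell import env
from scipy.spatial.transform import Rotation as R
s=env.get_state();M=R.from_quat(s["eef_rot"]).as_matrix()
yaw=np.degrees(np.arctan2(M[1,1],M[0,1]))
t=[float(v) for v in sys.argv[1:]]
print("clock",round(s["clock"],2),"pos",s["position"].round(1),"yaw_y",round(yaw,2),"j6",s["joint_pos"][5].round(3),"F",s["wrist_force"].round(1),"T",s["wrist_torque"].round(2),"w",round(s["width"],1))
if len(t)>=3:print("shift cm",((M.T@(np.array(t[:3])-s["position"]))/10).round(3))
if len(t)>3:print("turn",np.radians(yaw-t[3]).round(3))
E
python3 go.py 570 273.5 130 -54.4
```

```text
clock 1.85 pos [178.6 650.9 231.3] yaw_y 74.66 j6 -0.037 F [-0.2 -0.  -0. ] T [-0.03 -0.05 -0.05] w 85.2
shift cm [-47.731 -26.042  10.125]
turn 2.252
```

Emit:
apply_moves([
  [[1,-6,-3.3,0,0.28],[1,-12,-6.5,0,0.56],[1,-18,-9.8,0,0.84],[1,-24,-13,0,1.12],[1,-30,-16.3,0,1.4],[1,-36,-19.6,0,1.68],[1,-42,-22.9,2,1.96],[1,-47.7,-26,4,2.25]],
])

```text
clock: 2.52
position: [420.0, 419.1, 222.8]
eef_rot: [0.595, 0.804, 0.001, 0.0]
wrist_force: [0.7, 0.4, 0.2]
width: 85.5
finger_force: 0.0
```

Emit:
apply_moves([
  [[1,0,0,0,0.1],[1,0,0,0,0.3],[1,0,0,0,0.5],[1,0,0,0,0.7],[1,0,0,0,0.9],[1,0,0,0,1.1],[1,0,0,0,1.1],[1,0,0,0,1.1]],
])

```text
clock: 3.18
position: [418.4, 420.2, 221.8]
eef_rot: [0.902, 0.432, 0.0, -0.0]
wrist_force: [0.1, -0.2, 0.6]
width: 85.2
finger_force: 0.0
```

```bash
python3 go.py 570 273.5 130 -54.4
```

```text
clock 3.18 pos [418.4 420.2 221.8] yaw_y -38.86 j6 1.424 F [ 0.1 -0.2  0.6] T [ 0.03  0.05 -0.02] w 85.2
shift cm [-1.911 21.005  9.18 ]
turn 0.271
```

Emit:
apply_moves([
  [[1,-0.4,4,1,0.1],[1,-0.8,8,2,0.2],[1,-1.2,12,4,0.27],[1,-1.5,16,6,0.27],[1,-1.9,21,8,0.27],[1,-1.9,21,9.2,0.27],[1,-1.9,21,9.2,0.27],[1,-1.9,21,9.2,0.27]],
])

```text
clock: 3.85
position: [570.3, 273.3, 128.0]
eef_rot: [0.951, 0.308, -0.002, -0.0]
wrist_force: [-0.6, -0.1, -0.1]
width: 85.6
finger_force: 0.0
```

```bash
python3 go.py 570 273.5 24 -54.4; python3 - <<'E'
from h import *
t=viewer.read_camera("top");s=viewer.read_camera("scene")
def cr(c,x,y,w,h,f): return cv2.resize(c["pixels"][y:y+h,x:x+w,::-1],(w*f,h*f),interpolation=cv2.INTER_CUBIC)
cv2.imwrite("pics/above.png",np.hstack([cr(t,95,150,100,120,4),cr(s,280,80,100,120,4)]))
E
```

```text
clock 3.85 pos [570.3 273.3 128. ] yaw_y -54.12 j6 1.352 F [-0.6 -0.1 -0.1] T [-0.02  0.03  0.02] w 85.6
shift cm [ 0.026 -0.025 10.404]
turn 0.005
```

View pics/above.png

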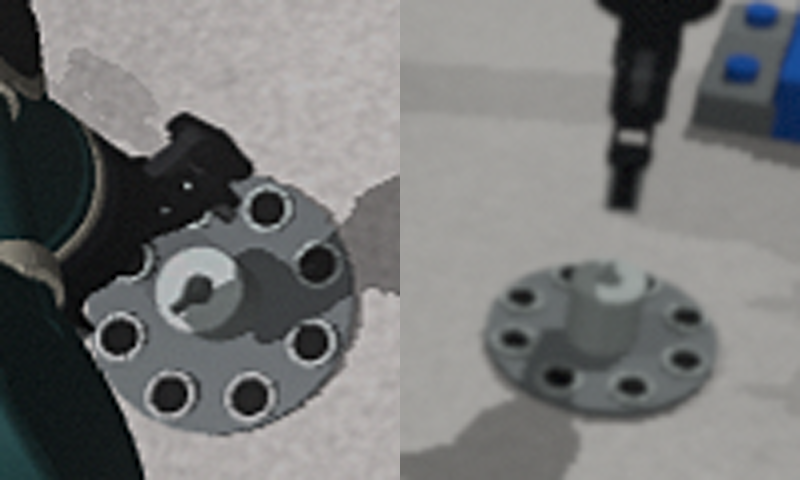

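Both views show the fingers above the hub, at about (142,202) px in the top view, so I'll descend and grip.

Emit:
apply_moves([
  [[1,0,0,2,0],[1,0,0,4,0],[1,0,0,6,0],[1,0,0,8,0],[1,0,0,9.5,0],[1,0,0,10.4,0],[1,0,0,10.4,0],[1,0,0,10.4,0]],
])

```text
clock: 4.62
position: [570.8, 275.7, 26.6]
eef_rot: [0.951, 0.31, 0.0, -0.0]
wrist_force: [0.1, -0.4, 0.2]
width: 85.4
finger_force: 0.0
```

Emit:
apply_moves([
  [[0.5,0,0,0,0],[0.4,0,0,0,0],[0.4,0,0,0,0],[0.4,0,0,0,0],[0.4,0,0,0,0],[0.4,0,0,0,0],[0.4,0,0,0,0],[0.4,0,0,0,0]],
], squeeze=40)

```text
clock: 5.28
position: [571.8, 275.3, 27.5]
eef_rot: [0.951, 0.309, 0.001, -0.0]
wrist_force: [-1.3, 0.4, 5.7]
width: 48.5
finger_force: 42.4
```

```bash
python3 go.py 570 273.5 24 -54.4
```

```text
clock 5.28 pos [571.8 275.3  27.5] yaw_y -53.99 j6 1.351 F [-1.3  0.4  5.7] T [ 0.19  0.27 -0.06] w 48.5
shift cm [-0.256  0.042  0.347]
turn 0.007
```

Emit:
apply_moves([
  [[0.4,0,0,-0.5,0],[0.4,0,0,-2,0],[0.4,0,0,-4.5,0],[0.4,0,0,-7,0],[0.4,0,0,-10,0],[0.4,0,0,-13,0],[0.4,0,0,-15.5,0],[0.4,0,0,-16,0]],
], squeeze=60)

```text
clock: 5.95
position: [573.4, 275.4, 191.0]
eef_rot: [0.951, 0.309, 0.004, -0.0]
wrist_force: [1.1, -0.1, -2.4]
width: 48.1
finger_force: 62.8
```

Emit:
apply_moves([
  [[0.4,0,0,0,0],[0.4,0,0,0,0],[0.4,0,0,0,0],[0.4,0,0,0,0],[0.4,0,0,0,0],[0.4,0,0,0,0],[0.4,0,0,0,0],[0.4,0,0,0,0]],
])

```text
clock: 6.62
position: [570.7, 274.5, 185.2]
eef_rot: [0.951, 0.309, -0.0, 0.0]
wrist_force: [-0.8, -0.4, -3.0]
width: 47.9
finger_force: 62.6
```

```bash
python3 go.py 517.7 -193 190 58; python3 - <<'E'
from h import *
t=viewer.read_camera("top");s=viewer.read_camera("scene")
def cr(c,x,y,w,h,f): return cv2.resize(c["pixels"][y:y+h,x:x+w,::-1],(w*f,h*f),interpolation=cv2.INTER_CUBIC)
cv2.imwrite("pics/lift.png",np.hstack([cr(t,80,150,100,120,4),cr(s,280,30,100,120,4)]))
E
```

```text
clock 6.62 pos [570.7 274.5 185.2] yaw_y -53.97 j6 1.351 F [-0.8 -0.4 -3. ] T [ 0.06  0.01 -0.03] w 47.9
shift cm [-31.79   34.691  -0.462]
turn -1.954
```

View pics/lift.png

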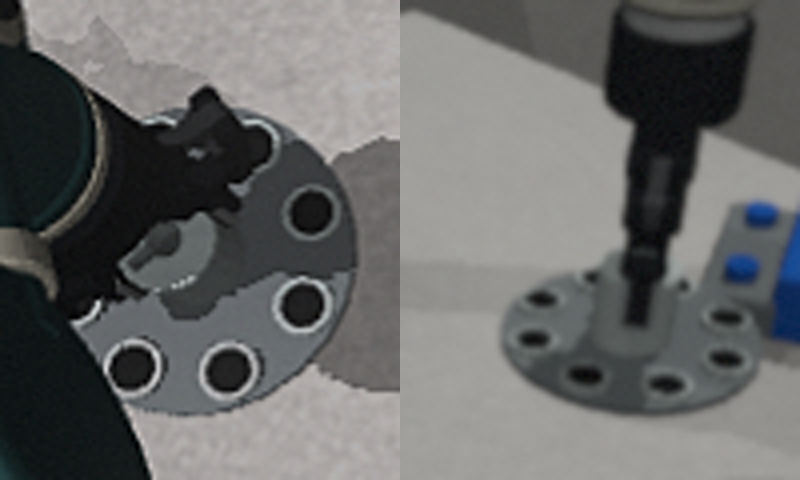

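The wheel is lifted level. Next I carry it to the spindle at this height, turning on the way.

Emit:
apply_moves([
  [[0.4,-1,1,-0.5,-0.1],[0.4,-3,3.2,-1,-0.22],[0.4,-5,5.4,-1,-0.34],[0.4,-7,7.6,-1,-0.46],[0.4,-9,9.8,-1,-0.58],[0.4,-11,12,-1,-0.7],[0.4,-13,14.2,-1,-0.82],[0.4,-15,16.4,-1,-0.94]],
])

```text
clock: 7.38
position: [545.8, 52.4, 196.1]
eef_rot: [0.706, 0.709, 0.0, 0.0]
wrist_force: [0.1, -0.0, -3.9]
width: 48.1
finger_force: 62.7
```

```bash
python3 go.py 517.7 -193 190 58
```

```text
clock 7.38 pos [545.8  52.4 196.1] yaw_y 0.24 j6 0.046 F [ 0.1 -0.  -3.9] T [-0.02 -0.01 -0.04] w 48.1
shift cm [-24.529  -2.912   0.609]
turn -1.008
```

Emit:
apply_moves([
  [[0.4,-3,-0.4,0,-0.12],[0.4,-6,-0.7,0,-0.24],[0.4,-9,-1.1,0,-0.36],[0.4,-12,-1.5,0,-0.48],[0.4,-15,-1.8,0,-0.6],[0.4,-18,-2.2,0,-0.72],[0.4,-21,-2.5,0,-0.84],[0.4,-23.5,-2.8,0,-0.95]],
])

```text
clock: 8.05
position: [517.3, -183.3, 196.2]
eef_rot: [0.304, 0.953, -0.0, 0.001]
wrist_force: [1.0, -0.4, -2.8]
width: 48.1
finger_force: 62.7
```

Emit:
apply_moves([
  [[0.4,0,0,0,0],[0.4,0,0,0,0],[0.4,0,0,0,0],[0.4,0,0,0,0],[0.4,0,0,0,0],[0.4,0,0,0,0],[0.4,0,0,0,0],[0.4,0,0,0,0]],
])

```text
clock: 8.72
position: [517.7, -180.7, 195.7]
eef_rot: [0.306, 0.952, 0.0, 0.0]
wrist_force: [-0.0, 0.0, -3.3]
width: 48.1
finger_force: 62.9
```

```bash
python3 go.py 517.7 -193 165 58; cat > look.py <<'E'
import sys
from h import *
t=viewer.read_camera("top");s=viewer.read_camera("scene")
def cr(c,x,y,w,h,f): return cv2.resize(c["pixels"][y:y+h,x:x+w,::-1],(w*f,h*f),interpolation=cv2.INTER_CUBIC)
cv2.imwrite("pics/"+sys.argv[1],np.hstack([cr(t,290,150,120,140,3),cr(s,100,110,120,140,3)]))
E
python3 look.py atspin.png
```

```text
clock 8.72 pos [ 517.7 -180.7  195.7] yaw_y 54.36 j6 -1.33 F [-0.   0.  -3.3] T [-0.02  0.07  0.04] w 48.1
shift cm [-0.72  -1.003  3.072]
turn -0.063
```

View pics/atspin.png

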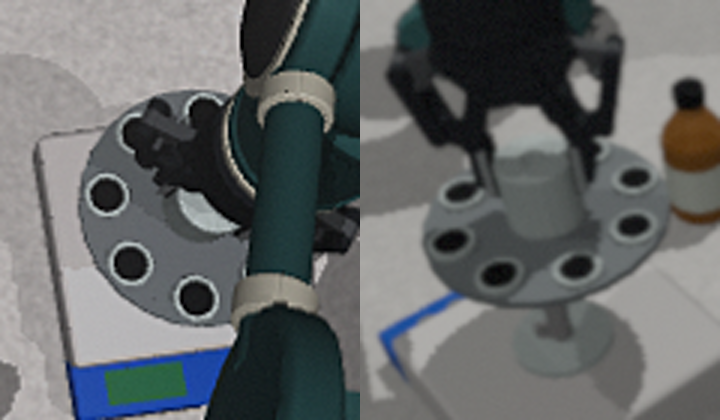

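The wheel hangs level above the drive, with the spindle visible beneath the disc in the scene view. I'll measure the disc's centre against the TCP.

```bash
cat > disc.py <<'E'
from h import *
from scipy.optimize import least_squares
p=env.get_state()["position"];zb=p[2]-25.5
obs=[]
for n in("top","scene"):
    c=viewer.read_camera(n);g=cv2.GaussianBlur(cv2.cvtColor(c["pixels"],cv2.COLOR_RGB2GRAY),(0,0),.7).astype(np.float32)
    C=np.array(c["extrinsics"])[:2,3]-p[:2]
    P=[]
    for a in np.linspace(0,2*np.pi,180,endpoint=False):
        d=np.array([np.cos(a),np.sin(a)]);z=zb+(4 if d@C/np.linalg.norm(C)>0 else 10)  # outline edge: near=bottom, far=top
        rr=np.arange(73,88,.3);L=np.c_[p[:2]+rr[:,None]*d,np.full(len(rr),z)];uv=proj(c,L).astype(np.float32)
        v=cv2.remap(g,uv[:,0].copy()[None],uv[:,1].copy()[None],cv2.INTER_LINEAR)[0];e=np.gradient(v);i=e.argmax()
        if e[i]>3 and 0<i<len(rr)-1:P.append([*L[i,:2],a])
    P=np.array(P)
    f=least_squares(lambda q:np.hypot(*(P[:,:2]-q[:2]).T)-80,p[:2],loss="soft_l1",f_scale=.7)
    print(n,len(P),"centre-TCP",(f.x-p[:2]).round(2),"med res",np.median(abs(f.fun)).round(2),"angles",np.degrees(P[::12,2]).round().astype(int))
E
python3 disc.py
```

```text
top 116 centre-TCP [ 1.21 -1.69] med res 0.6 angles [  0  24  50  74  98 122 146 170 234 340]
scene 61 centre-TCP [ 2.12 -0.63] med res 0.38 angles [  0  24 242 266 296 358]
```

```bash
python3 go.py 516.1 -192 145 58
```

```text
clock 8.92 pos [ 517.6 -181.1  195.7] yaw_y 54.33 j6 -1.33 F [-0.2  0.3 -3. ] T [-0.01  0.06  0.06] w 47.8
shift cm [-0.515 -0.972  5.071]
turn -0.064
```

Emit:
apply_moves([
  [[0.4,-0.2,-0.4,0.5,-0.03],[0.4,-0.5,-0.8,1.5,-0.06],[0.4,-0.5,-0.97,3,-0.06],[0.4,-0.5,-0.97,4.5,-0.06],[0.4,-0.5,-0.97,5,-0.06],[0.4,-0.5,-0.97,5,-0.06],[0.4,-0.5,-0.97,5,-0.06],[0.4,-0.5,-0.97,5,-0.06]],
])

```text
clock: 9.58
position: [516.7, -192.3, 146.8]
eef_rot: [0.278, 0.961, -0.0, 0.001]
wrist_force: [-0.3, -0.6, -3.9]
width: 47.8
finger_force: 63.0
```

```bash
python3 go.py 516.1 -192 145 58; python3 disc.py
```

```text
clock 9.58 pos [ 516.7 -192.3  146.8] yaw_y 57.76 j6 -1.409 F [-0.3 -0.6 -3.9] T [-0.   -0.02  0.01] w 47.8
shift cm [ 0.068 -0.009  0.175]
turn -0.004
top 118 centre-TCP [ 1.66 -1.16] med res 0.56 angles [  0  24  50  74  98 122 146 170 238 340]
scene 49 centre-TCP [ 1.9  -0.73] med res 0.73 angles [ 20  44 120 248 276]
```

Emit:
apply_moves([
  [[0.4,0.05,0,0.2,0],[0.4,0.05,0,0.4,0],[0.4,0.05,0,0.6,0],[0.4,0.05,0,0.8,0],[0.4,0.05,0,1,0],[0.4,0.05,0,1.2,0],[0.4,0.05,0,1.4,0],[0.4,0.05,0,1.4,0]],
])

```text
clock: 10.35
position: [515.2, -191.6, 131.0]
eef_rot: [0.278, 0.961, 0.0, -0.0]
wrist_force: [-0.1, 0.4, -3.5]
width: 48.0
finger_force: 63.0
```

Emit:
apply_moves([
  [[0.4,0,0,0.1,0],[0.4,0,0,0.2,0],[0.4,0,0,0.3,0],[0.4,0,0,0.4,0],[0.4,0,0,0.5,0],[0.4,0,0,0.6,0],[0.4,0,0,0.6,0],[0.4,0,0,0.6,0]],
])

```text
clock: 11.02
position: [515.5, -191.7, 125.6]
eef_rot: [0.278, 0.961, 0.0, -0.0]
wrist_force: [0.2, -0.6, -4.6]
width: 47.4
finger_force: 63.0
```

```bash
python3 go.py 516.1 -192 120 58
```

```text
clock 11.02 pos [ 515.5 -191.7  125.6] yaw_y 57.75 j6 -1.409 F [ 0.2 -0.6 -4.6] T [-0.01 -0.04  0.02] w 47.4
shift cm [-0.068  0.01   0.561]
turn -0.004
```

Emit:
apply_moves([
  [[0.4,-0.04,0,0.1,0],[0.4,-0.04,0,0.2,0],[0.4,-0.04,0,0.35,0],[0.4,-0.04,0,0.5,0],[0.4,-0.04,0,0.65,0],[0.4,-0.04,0,0.8,0],[0.4,-0.04,0,0.8,0],[0.4,-0.04,0,0.8,0]],
])

```text
clock: 11.68
position: [515.7, -191.9, 117.5]
eef_rot: [0.278, 0.961, 0.0, -0.0]
wrist_force: [0.3, 0.8, -3.6]
width: 47.8
finger_force: 63.0
```

Emit:
apply_moves([
  [[0.4,0,0,0.2,0],[0.4,0,0,0.4,0],[0.4,0,0,0.6,0],[0.4,0,0,0.8,0],[0.4,0,0,0.9,0],[0.4,0,0,1,0],[0.4,0,0,1.1,0],[0.4,0,0,1.1,0]],
])

```text
clock: 12.35
position: [515.7, -191.9, 106.5]
eef_rot: [0.278, 0.961, 0.0, -0.0]
wrist_force: [-0.2, 0.1, -2.7]
width: 47.6
finger_force: 63.0
```

Emit:
apply_moves([
  [[0.4,0,0,0.05,0],[0.4,0,0,0.1,0],[0.4,0,0,0.15,0],[0.4,0,0,0.2,0],[0.4,0,0,0.2,0],[0.4,0,0,0.2,0],[0.4,0,0,0.2,0],[0.4,0,0,0.2,0]],
])

```text
clock: 13.02
position: [516.1, -192.1, 105.1]
eef_rot: [0.278, 0.961, -0.0, 0.0]
wrist_force: [-1.3, -0.9, 1.0]
width: 48.0
finger_force: 63.5
```

There is light contact on the key, about 4.5 N at a TCP height near 105 mm. I'll sweep slowly clockwise first.

Emit:
apply_moves([
  [[0.4,0,0,0.03,0.015],[0.4,0,0,0.05,0.03],[0.4,0,0,0.05,0.045],[0.4,0,0,0.05,0.06],[0.4,0,0,0.05,0.075],[0.4,0,0,0.05,0.09],[0.4,0,0,0.05,0.105],[0.4,0,0,0.05,0.105]],
])

```text
clock: 13.68
position: [515.5, -191.7, 103.5]
eef_rot: [0.328, 0.945, 0.0, -0.001]
wrist_force: [-0.6, 0.0, -3.6]
width: 48.2
finger_force: 63.0
```

```bash
python3 go.py
```

```text
clock 13.68 pos [ 515.5 -191.7  103.5] yaw_y 51.68 j6 -1.303 F [-0.6  0.  -3.6] T [ 0.01  0.02 -0.02] w 48.2
```

The contact force has vanished, so the keyway is probably over the key. I'll lower slowly.

Emit:
apply_moves([
  [[0.4,0,0,0.04,0],[0.4,0,0,0.08,0],[0.4,0,0,0.12,0],[0.4,0,0,0.16,0],[0.4,0,0,0.2,0],[0.4,0,0,0.2,0],[0.4,0,0,0.2,0],[0.4,0,0,0.2,0]],
])

```text
clock: 14.35
position: [515.9, -192.0, 102.2]
eef_rot: [0.328, 0.945, 0.0, 0.0]
wrist_force: [0.2, -0.3, -3.4]
width: 48.1
finger_force: 63.0
```

```bash
python3 go.py
```

```text
clock 14.35 pos [ 515.9 -192.   102.2] yaw_y 51.74 j6 -1.305 F [ 0.2 -0.3 -3.4] T [ 0.04 -0.    0.  ] w 48.1
```

No resistance, and the wheel is already below the key's top. I'll keep going down.

Emit:
apply_moves([
  [[0.4,0,0,0.1,0],[0.4,0,0,0.2,0],[0.4,0,0,0.3,0],[0.4,0,0,0.4,0],[0.4,0,0,0.5,0],[0.4,0,0,0.5,0],[0.4,0,0,0.5,0],[0.4,0,0,0.5,0]],
])

```text
clock: 15.02
position: [515.9, -192.0, 97.2]
eef_rot: [0.328, 0.945, -0.0, -0.0]
wrist_force: [0.4, -0.1, -3.4]
width: 47.9
finger_force: 63.0
```

```bash
python3 go.py
```

```text
clock 15.02 pos [ 515.9 -192.    97.2] yaw_y 51.74 j6 -1.304 F [ 0.4 -0.1 -3.4] T [ 0.04 -0.01 -0.02] w 47.9
```

Emit:
apply_moves([
  [[0.4,0,0,0.08,0],[0.4,0,0,0.16,0],[0.4,0,0,0.24,0],[0.4,0,0,0.32,0],[0.4,0,0,0.38,0],[0.4,0,0,0.42,0],[0.4,0,0,0.42,0],[0.4,0,0,0.42,0]],
])

```text
clock: 15.68
position: [515.9, -192.0, 93.6]
eef_rot: [0.328, 0.945, -0.0, 0.0]
wrist_force: [-2.6, 1.5, 3.9]
width: 47.8
finger_force: 63.7
```

```bash
python3 go.py
```

```text
clock 15.68 pos [ 515.9 -192.    93.6] yaw_y 51.74 j6 -1.305 F [-2.6  1.5  3.9] T [0.17 0.45 0.06] w 47.8
```

The wheel has landed on the seat with about 7 N, 11.5 mm below where it met the key. Now I open and withdraw.

Emit:
apply_moves([
  [[0.6,0,0,0,0],[0.7,0,0,0,0],[0.8,0,0,0,0],[1,0,0,0,0],[1,0,0,0,0],[1,0,0,0,0],[1,0,0,0,0],[1,0,0,0,0]],
])

```text
clock: 16.35
position: [515.9, -192.0, 93.0]
eef_rot: [0.328, 0.945, 0.0, 0.0]
wrist_force: [0.0, -0.6, 0.3]
width: 85.3
finger_force: 0.0
```

Emit:
apply_moves([
  [[1,0,0,-1,0],[1,0,0,-2.5,0],[1,0,0,-4.5,0],[1,0,0,-7,0],[1,0,0,-10,0],[1,0,0,-13,0],[1,0,0,-15,0],[1,0,0,-15,0]],
])

```text
clock: 17.02
position: [519.1, -193.3, 250.2]
eef_rot: [0.328, 0.945, -0.0, 0.006]
wrist_force: [0.6, 0.6, 0.4]
width: 85.7
finger_force: 0.0
```

```bash
python3 go.py; python3 look.py done.png
```

```text
clock 17.02 pos [ 519.1 -193.3  250.2] yaw_y 51.74 j6 -1.304 F [0.6 0.6 0.4] T [-0.01 -0.04  0.01] w 85.7
```

View pics/done.png

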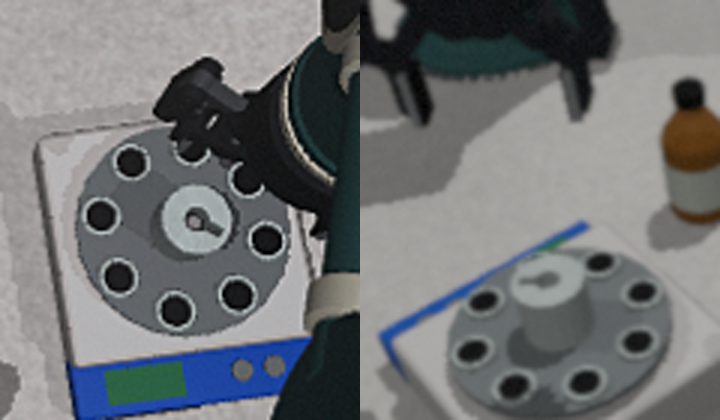

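The wheel sits level around the spindle, with the hub at (355,223) in the top view and the keyway pointing toward the key. I'll check its height, settle the arm and hand in.

Emit:
apply_moves([
  [[1,0,0,0,0],[1,0,0,0,0],[1,0,0,0,0],[1,0,0,0,0],[1,0,0,0,0],[1,0,0,0,0],[1,0,0,0,0],[1,0,0,0,0]],
])

```text
clock: 17.78
position: [515.9, -192.0, 242.9]
eef_rot: [0.328, 0.945, -0.0, -0.0]
wrist_force: [0.3, -0.7, -0.2]
width: 85.4
finger_force: 0.0
```

```bash
python3 - <<'E'
from h import *
t=viewer.read_camera("top");s=viewer.read_camera("scene")
print(tri([ray(t,(355.2,222.5)),ray(s,(162.3,203.2))]).round(1))
E
```

```text
[ 518.5 -193.4  122.2]
```

The hub's top measures 122.2 mm high; 122 mm is fully home.

```bash
python3 -c "
from cell import env
print(env.sign_off())"
```

```text
the job is handed in; nothing more can be done
None
```

The wheel is home on the seat with the key in its keyway (hub top measured at 122.2 mm, 122 mm expected), let go with the arm clear, and the job is handed in; no verdict came back.

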